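Stand a repaired handset on the test pad and key in its test

ROBOT

A 7-joint arm with a two-finger parallel gripper is mounted at the origin on the work surface. World frame = base frame: x ahead of the robot, y to its left, z up, the work surface at z = 0. Lengths are in m, angles in degrees, forces in N, time in s.
With the tool pointing down it reaches from about 0.425 to 0.875 m from the base axis. Payload 4.7 kg.
Tool frame: the origin (TCP) lies at the centre of the arm's flange, where the gripper is bolted on; the fingertips stand 182 mm ahead of it and the grasp point (between the pads) lies 164 mm ahead of it; z points along the fingers, x is the direction in which the jaws open and shut, and the axes are right-handed (so a half turn about z gives the same grasp; the last joint's range is limited). The gripper opens to 87 mm and grips with 3 to 60 N. Pads are 19 mm wide; open, the fingers measure 117 mm over their backs; the gripper's body (75 mm by 190 mm) begins 51 mm behind the grasp point.
Start: joints at [-72.703, 18.392, -4.016, 83.108, 1.295, 78.541, -3.26], TCP at [0.185, 0.623, 0.405] pointing down, gripper open.
Joint ranges: [-163.93, 163.93], [-17.29, 119.83], [-79.2, 71.16], [3.27, 140.29], [-89.18, 269.18], [5.43, 117.66], [-154.24, 154.24]. Speed limits (degrees/s): [147.25, 147.25, 180, 180, 180, 180, 180].

INTERFACE

Orientations are given as [roll, pitch, yaw] about the fixed x, y, z axes, in that order (R = Rz(yaw) Ry(pitch) Rx(roll)).
In Python, from cell import env gives the robot as it stands. The module is installed in compiled form; this text tells all that it offers.
- The arm moves only by the tool carry_out, never from a script. Its argument "increments" is a list of rows, each a list of 5 numbers: the shift along the world's x, y, z in m, then the turn about the world's z in degrees, then the gripper's target within -1 to 1 (shut at 1, half-way at 0, fully open at -1). In form: [[dx, dy, dz, spin, jaw], ...]. A call has 1 to 20 rows; each row is the pose to reach, as a shift and turn from the pose commanded when the call began; what a row does not reach only later rows make up. A row lasts 1/10 s, in which the tool goes at most 50 mm and 8.59 degrees, less where a joint would pass 70% of its speed; a pose out of reach is approached as far as the arm can. A call with a gripper value outside its range is refused whole. The fingers move at their own pace and stop on an object; "grip_force" is the grip in N (left out, the last holds). Time passes only in rows, so rows that repeat a pose let the fingers close. It gives the time, the measured TCP pose, the force and the opening at its end, in the units of the state.
- env.get_obs(): the state, without advancing time (a new reading comes with each control period).
- env.read_camera(name): name is "side" or "top" or "wrist"; returns (picture, depth): 420x560x3 uint8, red, green, blue; 420x560 float32, m along the optical axis (not along the pixel's ray), 0 where there is no reading.
- env.get_calibration(name): a dict with "K" (3x3 intrinsics, pixels), "camera_from_world" (4x4, takes a point from world to camera coordinates); the wrist camera has in their place "T_tool_cam" (4x4, takes a point from camera to tool coordinates, whose origin is the TCP and whose axes are the tool frame's). Camera axes: x right, y down, z forward; pixel columns grow to the right and rows downward; lengths in m; the calibration is good to about 2 mm. A picture is of the moment at which its call begins: read the wrist's pose just before it. get_calibration takes no time and is no camera call.
- env.sign_off(): hands the job in, once; it reports no verdict.
The state is a dict: "time_s": time; "qpos": joint angles; "joint_velocities": joint speeds; "effort": joint torques, N m; "tool_pos": TCP position; "tool_rot": TCP orientation; "force": force on the tool from outside, world axes, zero at the start; "wrist_torque": the same for the moment, N m; "grip_width": finger opening in m.
Only numpy, scipy, OpenCV 4.12 (cv2) and the standard library are available. Lean on these libraries where they do the work, as an engineer would, in place of code of your own. Each camera call takes 0.05 s, during which the arm holds its last target.

TASK

Test the repaired handset: take it out of its sloped rest, stand it upright on its lower end, wholly on the round test pad, and let go of it. Then press three keys of the test keypad fully down, one at a time, each springing back up before the next, in this order: the wide bar key, the round key, the square key. Never press the triangular key, press no key before the handset stands on the pad, leave the handset standing there, and do not disturb the other things on the bench.

Things in the scene. Friction and masses are not known exactly. Their poses are not given: they have to be found in the camera images.
- handset: Dark-blue slab-like terminal, 150 long, 70 wide, 32 mm thick, 0.2-0.4 kg. Origin: centre of its lower end face (70 x 32, the end by its small keypad). Own z runs along its length to the top end, x out of the screen face, y across its width. It starts leaning back 35 degrees from upright in the rest, top end towards the robot, screen up and away; its upper 65 mm is clear of the rest on all sides.
- rest: Fixed aluminium cradle on a base plate 140 x 110 x 10 mm: a 60 mm wide back plate (35 degrees from vertical) under the lower 82 mm of the handset and a ledge under its lower end, open at sides and top. Origin: centre of the base's underside; x away from the robot at yaw 0, z up. The handset's origin starts at about (50, 0, 45) mm here. Rest and keypad may change sides.
- pad_top (a point): Centre of the top face of the test pad, a fixed plain round disc of 150 mm diameter with a dark rubber top, 20 mm high, between the keypad and the rest; z up.
- keypad: Fixed grey enclosure 210 x 180 mm, 40 mm high. On top four framed keys (frames 64 x 70, 8 mm high) in two rows of two, 80 mm apart in its x, 82 mm in y, in any arrangement, and a blank display strip along the side away from the robot. Origin: centre of its underside; x away from the robot at yaw 0, z up.
- key_bar_top (a point): Centre of the top face of the bar key: a plain grey spring key, its cap a wide bar, 60 mm long and 24 mm wide in plan; unpressed its top stands 62 mm above the table, 14 mm above its black frame. It moves straight down with the key; z up, the long side along y.
- key_bar (a joint): Travel of the bar key in m: 0 up, 0.007 fully down (needs about 5 N; springs back by itself).
- key_round_top (a point): Centre of the top face of the round key: a plain grey spring key, its cap a disc of 44 mm diameter; unpressed its top stands 62 mm above the table, 14 mm above its black frame. It moves straight down with the key; z up, x and y along the frame.
- key_round (a joint): Travel of the round key in m: 0 up, 0.007 fully down (needs about 5 N; springs back by itself).
- key_square_top (a point): Centre of the top face of the square key: a plain grey spring key, its cap a square of 38 mm side; unpressed its top stands 62 mm above the table, 14 mm above its black frame. It moves straight down with the key; z up, x and y along the frame.
- key_square (a joint): Travel of the square key in m: 0 up, 0.007 fully down (needs about 5 N; springs back by itself).
- key_triangle_top (a point): Centre of the top face of the triangle key: a plain grey spring key, its cap an equilateral triangle of about 48 mm side; unpressed its top stands 62 mm above the table, 14 mm above its black frame. It moves straight down with the key; z up, x and y along the frame.
- key_triangle (a joint): Travel of the triangle key in m: 0 up, 0.007 fully down (needs about 5 N; springs back by itself).
- board: Loose green circuit board 85 x 110 mm, up to 20 mm high, lying beyond the pad; bystander. Origin: centre of its underside.
- carton: Loose plain brown carton 90 x 150 mm, 50 mm high, lying beyond the left place; bystander. Origin: centre of its underside.
- cleaner: Loose white bottle, 64 mm diameter, 160 mm tall, standing beyond the right place; bystander. Origin: centre of its underside.
- driver: Loose screwdriver 190 mm long lying across the bench near the robot, 30 mm high at most; bystander. Origin: under the middle of its length.
There are look-alikes about, which are no part of the job. What is meant by the handset is not green, orange or purple, and is the larger of those in its own colour.

How it is judged:
By the outcome, as a careful person would: the job done as asked, in the order asked, and still so for the second after the job is handed in, with the robot touching nothing.
It also fails if it takes over 51 s, if anything falls off the work surface, if the arm or the gripper's body presses on something with over 40 N, if the wrist force passes 120 N, or if a joint passes its speed limit or range.

## Working session

There is one attempt and no reset: what is moved stays moved. The work goes in short steps, Python scripts to look and compute and a tool call to move; the robot and the scene stay as the last step left them, time stands still between calls to the robot, and variables do not carry over. Pictures are saved under pics/ and viewed, and the job is handed in when it is done.

Besides the shell and the picture viewer there is one more tool, called after ">>>" as name(argument=value, ...) on one line, values as JSON. carry_out: Moves the arm, as the interface text tells. Its arguments: {"type":"object","properties":{"increments":{"type":"array"},"grip_force":{"type":"number"}},"required":["increments"]}

```bash
mkdir -p pics; ls; cat > h.py <<'E'
import numpy as np, cv2
from cell import env
def snap(n,fn):
    o=env.get_obs(); im,d=env.read_camera(n); cv2.imwrite('pics/'+fn+'.png',im[:,:,::-1]); np.savez('pics/'+fn+'.npz',im=im,d=d,pos=o['tool_pos'],rot=o['tool_rot'])
    return im,d
E
python3 - <<'E'
from h import *
for n in['side','top','wrist']:
    snap(n,n+'0')
    print(n,{k:np.round(v,4).tolist() for k,v in env.get_calibration(n).items()})
print(env.get_obs())
E
```

```text
pics
side {'K': [[452.4969, 0.0, 273.77], [0.0, 452.4969, 203.3767], [0.0, 0.0, 1.0]], 'camera_from_world': [[0.8826, -0.4699, 0.0157, -0.4618], [-0.2468, -0.4916, -0.8351, 0.2282], [0.4001, 0.7332, -0.5499, 1.0191], [0.0, 0.0, 0.0, 1.0]]}
top {'K': [[507.2126, 0.0, 266.684], [0.0, 507.2126, 212.3652], [0.0, 0.0, 1.0]], 'camera_from_world': [[0.0089, -0.9997, 0.0247, 0.0088], [-0.9921, -0.0119, -0.1248, 0.574], [0.1251, -0.0234, -0.9919, 1.3443], [0.0, 0.0, 0.0, 1.0]]}
wrist {'K': [[327.8378, 0.0, 275.2561], [0.0, 327.8378, 199.7283], [0.0, 0.0, 1.0]], 'T_tool_cam': [[1.0, 0.0012, 0.0021, 0.0003], [-0.0017, 0.9584, 0.2856, -0.0777], [-0.0017, -0.2856, 0.9584, 0.0216], [0.0, 0.0, 0.0, 1.0]]}
{'time_s': 0.15, 'qpos': array([-72.70284424,  18.42889097,  -4.01432714,  83.15735948,
         1.2946272 ,  78.54077379,  -3.26155149]), 'joint_velocities': array([ 0.01172998, -0.11831454,  0.03239493, -0.23324671, -0.03773853,
       -0.01673886, -0.00602597]), 'effort': array([-5.44374666e-05, -4.91794074e+01, -4.04523388e-01, -3.12876141e+01,
       -6.38165837e-02,  4.04622057e-02,  1.29771997e-04]), 'tool_pos': array([0.18449253, 0.62311654, 0.40393011]), 'tool_rot': array([1.79994994e+02, 8.18360693e-02, 7.35094325e+01]), 'force': array([ 0.09039391, -0.10824933, -0.52442684]), 'wrist_torque': array([-0.02482545, -0.00152613,  0.01055909]), 'grip_width': 0.08680964630917463}
```

View pics/top0.png

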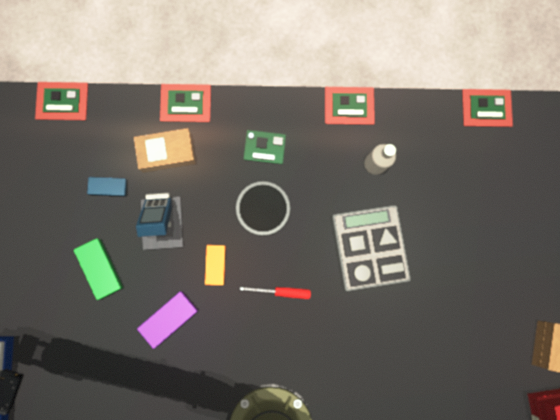

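View pics/side0.png

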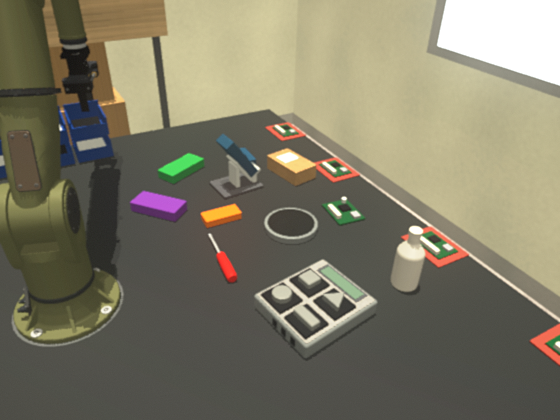

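View pics/wrist0.png

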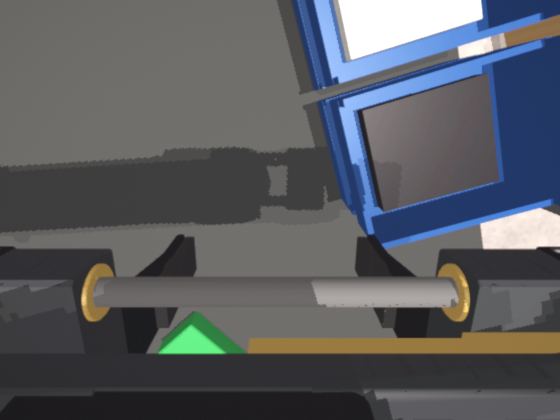

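The top view shows these handset candidates:
- Dark-blue slab in the grey cradle at (153,216).
- Smaller blue block at (107,186).
- Green at (97,268), orange at (215,265) and purple at (167,320), which the description rules out.

The blue bins at the lower left are not candidates. I choose the slab in the cradle and will check it in a crop.

```bash
cat >> h.py <<'E'
def world(n,fn):
    z=np.load('pics/'+fn+'.npz'); c=env.get_calibration(n); K=c['K']; d=z['d']
    v,u=np.mgrid[:420,:560]
    P=np.stack([(u-K[0,2])/K[0,0]*d,(v-K[1,2])/K[1,1]*d,d],-1)
    T=np.linalg.inv(c['camera_from_world'])
    return z['im'],P@T[:3,:3].T+T[:3,3],d
def ray(n,u,v,z):
    c=env.get_calibration(n);T=np.linalg.inv(c['camera_from_world'])
    r=T[:3,:3]@np.linalg.inv(c['K'])@[u,v,1];o=T[:3,3]
    return o+r*(z-o[2])/r[2]
E
python3 - <<'E'
from h import *
im,P,d=world('top','top0')
def blobs(mask,mn=40):
    n,l,s,c=cv2.connectedComponentsWithStats(mask.astype(np.uint8))
    return [(l==i,s[i],c[i]) for i in range(1,n) if s[i,4]>=mn]
print('table z',np.median(P[300:400,420:520,2]))
hsv=cv2.cvtColor(im,cv2.COLOR_RGB2HSV)
blue=(hsv[...,0]>95)&(hsv[...,0]<125)&(hsv[...,1]>100)&(hsv[...,2]>30)
for m,s,c in blobs(blue): print('blue',s,c.round(1),np.percentile(P[m],[5,50,95],axis=0).round(3).tolist())
# heights map of points above table in regions
for nm,(x0,x1,y0,y1) in dict(rest=(130,195,185,255),pad=(225,300,170,245),kp=(325,420,195,300),bottle=(355,405,135,185),carton=(125,200,120,175),board=(235,295,120,170),driver=(230,320,275,305)).items():
    p=P[y0:y1,x0:x1].reshape(-1,3); p=p[p[:,2]>.006]
    print(nm,len(p),np.percentile(p,[1,50,99],axis=0).round(3).tolist())
# keys
p=P[195:300,325:420]; k=((p[...,2]>.056)&(p[...,2]<.07))
for m,s,c in blobs(k,25):
    print('key',s,c+[325,195],p[m].mean(0).round(4), ray('top',c[0]+325,c[1]+195,.062).round(4))
m=((P[...,2]>.03)); m[:, :325]=0;m[:,420:]=0;m[:195]=0;m[300:]=0
r=cv2.minAreaRect(P[m][:,:2].astype(np.float32)*1000);print('keypad',r)
p=P[170:245,225:300];m=(p[...,2]>.012)
(cx,cy),rad=cv2.minEnclosingCircle(p[m][:,:2].astype(np.float32)*1000);print('pad',cx,cy,rad,p[m].mean(0),)
a=cv2.resize(im[175:260,80:200],None,fx=5,fy=5,interpolation=cv2.INTER_CUBIC)
cv2.imwrite('pics/crop1.png',a[:,:,::-1])
s=np.load('pics/side0.npz')['im'];cv2.imwrite('pics/crop2.png',cv2.resize(s[125:205,195:275],None,fx=6,fy=6,interpolation=cv2.INTER_CUBIC)[:,:,::-1])
a=cv2.resize(im[195:300,325:420],None,fx=5,fy=5,interpolation=cv2.INTER_CUBIC)
cv2.imwrite('pics/crop3.png',a[:,:,::-1])
E
```

```text
table z 0.0004196175246530265
blue [ 88 178  24  17 204] [ 95.6 186.7] [[0.621, 0.454, 0.017], [0.64, 0.487, 0.021], [0.663, 0.502, 0.026]]
blue [136 206  33  30 396] [152. 227.] [[0.501, 0.269, 0.139], [0.515, 0.296, 0.169], [0.549, 0.332, 0.177]]
blue [  0 337  14  33 301] [  7.7 351.8] [[0.16, 0.687, 0.002], [0.201, 0.689, 0.026], [0.237, 0.693, 0.051]]
blue [  0 414   8   6  43] [  3.6 416.8] [[0.027, 0.687, 0.006], [0.036, 0.689, 0.024], [0.044, 0.691, 0.044]]
rest 2202 [[0.471, 0.223, 0.006], [0.536, 0.291, 0.067], [0.623, 0.356, 0.179]]
pad 2384 [[0.401, -0.047, 0.007], [0.587, 0.027, 0.02], [0.661, 0.099, 1.405]]
kp 5360 [[0.371, -0.367, 0.007], [0.479, -0.263, 0.045], [0.592, -0.164, 0.067]]
bottle 735 [[0.401, -0.353, 0.006], [0.71, -0.28, 0.106], [0.789, 0.047, 1.405]]
carton 2086 [[0.687, 0.218, 0.006], [0.74, 0.297, 0.05], [0.829, 0.377, 0.058]]
board 802 [[0.701, -0.041, 0.006], [0.766, 0.024, 0.009], [0.822, 0.082, 0.025]]
driver 486 [[0.334, -0.109, 0.006], [0.362, -0.042, 0.021], [0.403, 0.085, 1.405]]
key [ 54  33  18  17 151] [386.64238411 238.1986755 ] [ 0.505  -0.3053  0.0619] [ 0.505  -0.3053  0.062 ]
key [ 23  41  17  15 197] [356.34517766 242.95431472] [ 0.4915 -0.224   0.0618] [ 0.4914 -0.2239  0.062 ]
key [ 55  67  24  13 198] [391.82323232 268.1010101 ] [ 0.4258 -0.3174  0.0621] [ 0.4258 -0.3174  0.062 ]
key [ 29  70  16  17 214] [361.6728972  272.74766355] [ 0.4128 -0.237   0.0621] [ 0.4128 -0.237   0.062 ]
keypad ((461.7264404296875, -152.85658264160156), (211.20889282226562, 414.35418701171875), 9.52595329284668)
pad 530.76806640625 30.567819595336914 130.5504150390625 [0.58554601 0.02668169 0.03745124]
```

View pics/crop1.png

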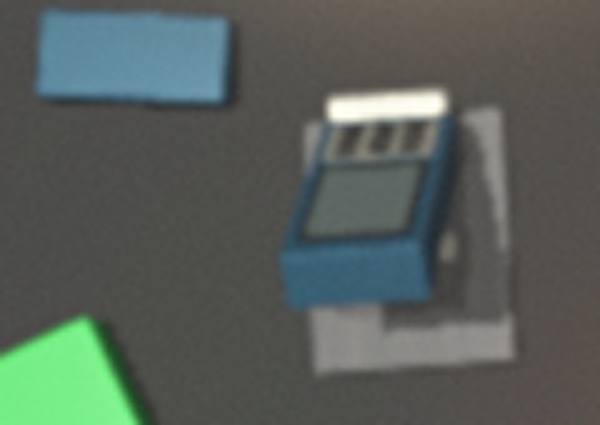

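View pics/crop2.png

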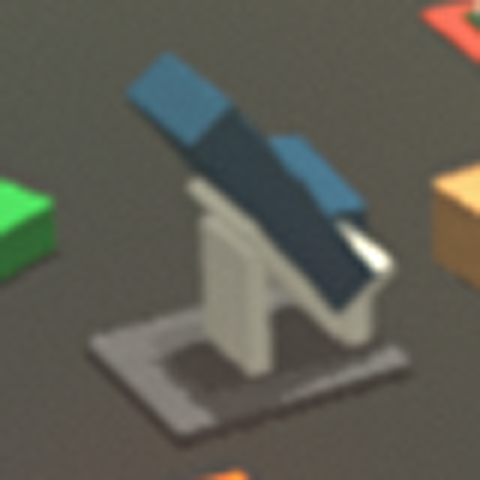

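View pics/crop3.png

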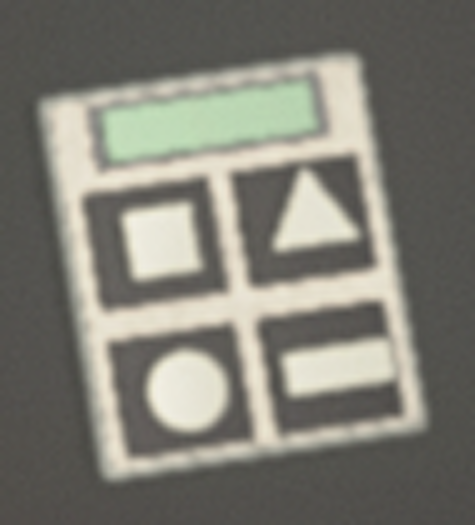

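The crop confirms the choice. The slab in the cradle (screen, small keypad, thick end) is the handset, and the plain block at (107,186) is smaller and lies flat. The keys read square upper left, triangle upper right, round lower left and bar lower right. Next I measure the handset's pose and the pad.

```bash
python3 - <<'E'
from h import *
from scipy.optimize import least_squares
im,P,d=world('top','top0')
p=P[170:245,225:300].reshape(-1,3);p=p[(p[:,2]>.014)&(p[:,2]<.027)]
h=cv2.convexHull(p[:,:2].astype(np.float32)*1000)[:,0]
f=least_squares(lambda q:np.hypot(h[:,0]-q[0],h[:,1]-q[1])-q[2],[585,25,75],loss='soft_l1');print('pad',f.x,np.median(p,0))
for n,fn in(('top','top0'),('side','side0')):
    im,P,d=world(n,fn)
    x,y,z=P[...,0],P[...,1],P[...,2]
    box=(x>.45)&(x<.66)&(y>.2)&(y<.38)&(z>.02)&(z<.2)&(d>0)
    # local normals
    gx=cv2.Sobel(P,-1,1,0,ksize=3);gy=cv2.Sobel(P,-1,0,1,ksize=3)
    N=np.cross(gx,gy);N/=np.linalg.norm(N,axis=2,keepdims=True)+1e-12
    N*=np.sign(N[...,2:3])
    for nm,t in(('screen',[.57,0,.82]),('top',[-.57,0,.82]),):
        t=np.array(t)/np.linalg.norm(t)
        m=box&((N@t)>.93)
        k,l,s,c=cv2.connectedComponentsWithStats(m.astype(np.uint8))
        if k<2: continue
        i=1+s[1:,4].argmax();m=l==i
        q=P[m];c0=np.median(q,0);
        for _ in range(3):
            u,S,v=np.linalg.svd(q-q.mean(0),full_matrices=False);nn=v[2]*np.sign(v[2,2]);r=(q-q.mean(0))@nn;q=q[abs(r)<.003]
        print(n,nm,len(q),'px',c[i].round(1),'cen',q.mean(0).round(4),'n',nn.round(3),'tilt',np.degrees(np.arcsin(nn[2])),'yaw',np.degrees(np.arctan2(nn[1],nn[0])))
        # extents
        e1=np.array([-nn[1],nn[0],0]);e1/=np.linalg.norm(e1);e2=np.cross(nn,e1)
        r=cv2.minAreaRect(np.stack([q@e1,q@e2],1).astype(np.float32)*1000);print('  rect',r)
        print('  ext',np.percentile(q@e1,[1,99]),np.percentile(q@e2,[1,99]), 'cenW',(e1*r[0][0]/1000+e2*r[0][1]/1000+nn*(q.mean(0)@nn)).round(4))
    b=(x>.45)&(x<.65)&(y>.19)&(y<.39)&(abs(z-.01)<.004)
    q=P[b];print(n,'base',cv2.minAreaRect(q[:,:2].astype(np.float32)*1000))
E
```

```text
pad [588.39422636  26.200588    74.02673213] [0.58785261 0.02689841 0.02060526]
top screen 55 px [155.3 222. ] cen [0.5304 0.2895 0.1681] n [0.76  0.084 0.645] tilt 40.15972625523682 yaw 6.272598541037791
  rect ((228.35618591308594, -235.1112060546875), (31.56985092163086, 32.947914123535156), 84.72708129882812)
  ext [0.21285285 0.2451138 ] [-0.25046682 -0.21956969] cenW [0.5326 0.2883 0.1657]
top top 90 px [148.3 229.6] cen [0.5118 0.3033 0.1701] n [-0.648 -0.039  0.761] tilt 49.544641320103246 yaw -176.52307995470943
  rect ((-273.58978271484375, 511.68060302734375), (26.64208984375, 52.76754379272461), 89.52399444580078)
  ext [-0.29802306 -0.24727109] [0.49847769 0.52490328] cenW [0.5106 0.3051 0.1692]
top base ((550.8984375, 290.3868408203125), (194.07321166992188, 197.6453094482422), 0.5796834230422974)
side screen 23 px [229.1 139.6] cen [0.5245 0.2913 0.1743] n [0.745 0.057 0.664] tilt 41.63106667419525 yaw 4.398309387550776
  rect ((256.0367126464844, -237.1543426513672), (19.15406036376953, 64.69239807128906), 89.93909454345703)
  ext [0.22370965 0.28809045] [-0.24646024 -0.22754891] cenW [0.5275 0.2974 0.1704]
side top 65 px [223.9 140.9] cen [0.5114 0.3003 0.1688] n [-0.558 -0.01   0.83 ] tilt 56.08339978410908 yaw -178.99794125674327
  rect ((-290.59033203125, 521.8822021484375), (23.392749786376953, 60.630035400390625), 89.61343383789062)
  ext [-0.31723068 -0.26241187] [0.51025789 0.53349959] cenW [0.5106 0.2996 0.1682]
side base ((545.798583984375, 303.37921142578125), (140.7543182373047, 114.22693634033203), 4.065408229827881)
```

```bash
python3 - <<'E'
from h import *
for (a,b,z) in(((136.7,224.2),(166.2,223.2),.177),((137.7,236),(166.2,234.8),.1587)):
    A,B=ray('top',*a,z),ray('top',*b,z);print(A.round(4),B.round(4),'mid',((A+B)/2).round(4),np.linalg.norm(A-B),'yaw',np.degrees(np.arctan2(-(A-B)[0],(A-B)[1])))
# rest base corners from crop1 (scale5 off 80,175)
for u,v in((316,373),(514,358),(500,108)):
    print(ray('top',80+u/5,175+v/5,.01).round(4))
im,P,d=world('side','side0')
hsv=cv2.cvtColor(im,cv2.COLOR_RGB2HSV)
# side crop2: scale6 off (195,125): base corners
for u,v in((92,343),(183,435),(405,358)):
    print('side',ray('side',195+u/6,125+v/6,.01).round(4))
for a,b,z in(((166,55),(128,93),0),((233,105),(190,145),0)):
    print('side f/b', ray('side',195+a[0]/6,125+a[1]/6,.177).round(4), ray('side',195+b[0]/6,125+b[1]/6,.1587).round(4))
E
```

```text
[0.5235 0.3323 0.177 ] [0.5267 0.2613 0.177 ] mid [0.5251 0.2968 0.177 ] 0.07099226962905224 yaw 2.61960442388428
[0.4963 0.3329 0.1587] [0.5    0.2636 0.1587] mid [0.4982 0.2982 0.1587] 0.06941847869424463 yaw 3.055022027477367
[0.4706 0.3506 0.01  ]
[0.4799 0.2431 0.01  ]
[0.6183 0.2549 0.01  ]
side [0.4762 0.3473 0.01  ]
side [0.484  0.2408 0.01  ]
side [0.6195 0.2582 0.01  ]
side f/b [0.5198 0.3292 0.177 ] [0.4996 0.3327 0.1587]
side f/b [0.5268 0.2615 0.177 ] [0.5048 0.2649 0.1587]
```

Base corners from both views agree on a rest yaw of about 4° and put the handset's top-end centre near (0.512, 0.298, 0.168). The grasp point 30 mm down its length is (0.530, 0.299, 0.143), with tool yaw 94. I move above it first and check with the wrist camera.

>>> carry_out(increments=[[0.03,-0.028,0,2,-1],[0.06,-0.056,0,4,-1],[0.09,-0.084,0,6,-1],[0.12,-0.112,0,8,-1],[0.15,-0.14,0,10,-1],[0.18,-0.168,0,12,-1],[0.21,-0.196,0,14,-1],[0.24,-0.224,0,16,-1],[0.27,-0.252,0,18,-1],[0.3,-0.28,0,20,-1],[0.325,-0.305,0,20.5,-1],[0.344,-0.324,0,20.5,-1],[0.344,-0.324,0,20.5,-1],[0.344,-0.324,0,20.5,-1]], grip_force=25)

```text
time_s: 1.55
tool_pos: [0.5286, 0.2989, 0.4043]
tool_rot: [-179.9, -0.0, 93.9]
force: [-1.1, 1.0, -0.5]
grip_width: 0.0871
```

```bash
python3 - <<'E'
from h import *
snap('wrist','w1');o=env.get_obs();print(o['tool_pos'],o['tool_rot'],o['force'],o['qpos'])
E
```

```text
[0.52789987 0.30003021 0.40439303] [-1.79935590e+02 -3.33466837e-02  9.40588384e+01] [-0.04991594  1.06315046 -0.96816442] [-40.84738801  13.10167401  10.34650726  90.02915661  -2.45368528
  77.12903816  63.8428942 ]
```

View pics/w1.png

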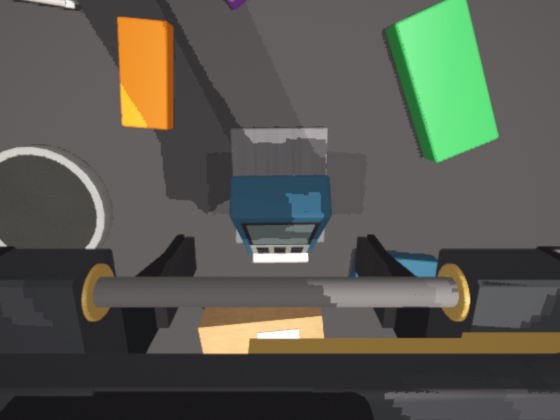

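The wrist view shows the handset's top end at columns 231–330, rows 178–213, square to the jaws. The finger gap is centred near column 275. I convert the corners to world coordinates.

```bash
cat >> h.py <<'E'
from scipy.spatial.transform import Rotation as R
def wT(pos,rot):
    T=np.eye(4);T[:3,:3]=R.from_euler('xyz',rot,degrees=True).as_matrix();T[:3,3]=pos
    return T@env.get_calibration('wrist')['T_tool_cam']
def wray(fn,u,v,z):
    f=np.load('pics/'+fn+'.npz');T=wT(f['pos'],f['rot']);K=env.get_calibration('wrist')['K']
    r=T[:3,:3]@np.linalg.inv(K)@[u,v,1];o=T[:3,3];return o+r*(z-o[2])/r[2]
E
python3 - <<'E'
from h import *
for a,b,z in(((232,178),(329,177),.1587),((231,214),(330,213),.177),((232,128),(327,128),.01)):
    A,B=wray('w1',*a,z),wray('w1',*b,z);print(A.round(4),B.round(4),((A+B)/2).round(4),np.linalg.norm(A-B))
f=np.load('pics/w1.npz');d=f['d'];print(d[180:235:6,280])
im=f['im'];cv2.imwrite('pics/c4.png',cv2.resize(im[120:270,200:360],None,fx=4,fy=4)[:,:,::-1])
T=wT(f['pos'],f['rot']);K=env.get_calibration('wrist')['K']
for v in range(180,250,5):
    dd=d[v,281];p=T@np.append(np.linalg.inv(K)@[281,v,1]*dd,1);print(v,p[:3].round(4))
E
```

```text
[0.504  0.2674 0.1587] [0.4985 0.335  0.1587] [0.5013 0.3012 0.1587] 0.06783742324876604
[0.5242 0.2697 0.177 ] [0.5189 0.3351 0.177 ] [0.5215 0.3024 0.177 ] 0.06568795969586654
[0.482  0.2481 0.01  ] [0.4746 0.3537 0.01  ] [0.4783 0.3009 0.01  ] 0.1058462767825328
[0.22747052 0.         0.22627382 0.22359978 0.22293465 0.22142091
 0.22111292 0.23109579 0.24291432 0.26320434]
180 [0.5028 0.3016 0.1599]
185 [0.506  0.3019 0.1611]
190 [0.5089 0.302  0.1639]
195 [0.5117 0.3022 0.1665]
200 [0.5149 0.3024 0.1681]
205 [0.5174 0.3025 0.1714]
210 [0.5207 0.3028 0.1722]
215 [0.5235 0.3029 0.1743]
220 [0.5289 0.3034 0.1693]
225 [0.5347 0.304  0.1637]
230 [0.5439 0.3049 0.1503]
235 [0.5539 0.3059 0.136 ]
240 [0.5656 0.3071 0.1192]
245 [0.5808 0.3087 0.0959]
```

View pics/c4.png

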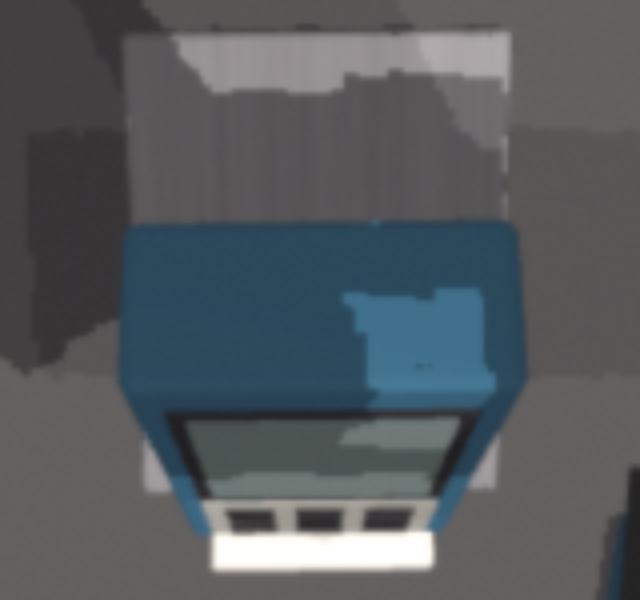

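>>> carry_out(increments=[[0.001,0.002,-0.02,0,-1],[0.001,0.002,-0.04,0,-1],[0.001,0.002,-0.055,0,-1],[0.001,0.002,-0.07,0,-1],[0.001,0.002,-0.085,0,-1],[0.001,0.002,-0.097,0,-1],[0.001,0.002,-0.097,0,-1]])

```text
time_s: 2.3
tool_pos: [0.5289, 0.301, 0.3056]
tool_rot: [-179.8, 0.1, 94.0]
force: [-0.3, 0.2, 0.3]
grip_width: 0.0868
```

```bash
python3 - <<'E'
from h import *
snap('wrist','w2');snap('side','s2');o=env.get_obs();print(o['tool_pos'],o['tool_rot'],o['force'])
s=np.load('pics/s2.npz')['im'];cv2.imwrite('pics/s2c.png',cv2.resize(s[85:205,175:295],None,fx=5,fy=5,interpolation=cv2.INTER_CUBIC)[:,:,::-1])
E
```

```text
[0.52964431 0.30127719 0.30784147] [ 1.79995571e+02 -1.99966253e-03  9.40048127e+01] [ 0.15026208 -0.21599249  0.68570177]
```

View pics/w2.png

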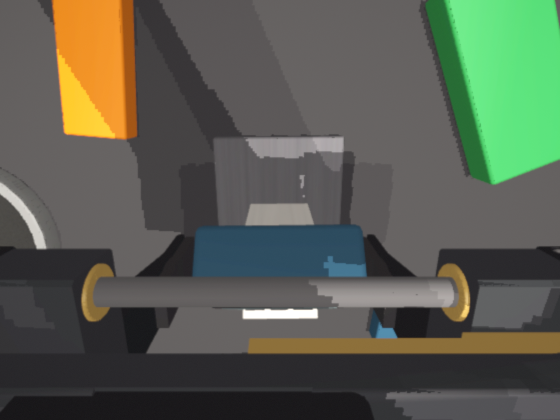

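View pics/s2c.png

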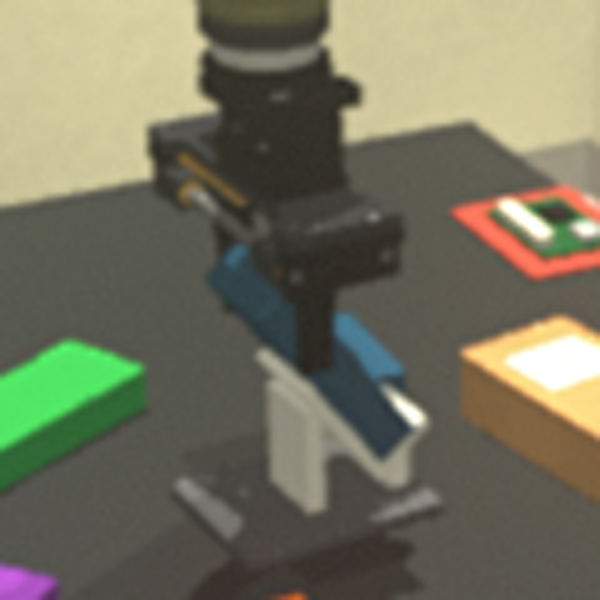

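The fingers straddle the handset below its top end, and the palm is clear of it. I close the jaws and lift.

>>> carry_out(increments=[[0,0,0,0,1],[0,0,0,0,1],[0,0,0,0,1],[0,0,0,0,1],[0,0,0,0,1],[0,0,0,0,1],[0,0,0,0,1],[-0.001,0,0.005,0,1],[-0.004,0,0.015,0,1],[-0.006,0,0.025,0,1],[-0.006,0,0.035,0,1],[-0.006,0,0.045,0,1],[-0.006,0,0.055,0,1],[-0.006,0,0.07,0,1],[-0.006,0,0.085,0,1],[-0.006,0,0.1,0,1],[-0.006,0,0.1,0,1]], grip_force=25)

```text
time_s: 4.1
tool_pos: [0.5242, 0.3016, 0.4113]
tool_rot: [179.7, -0.2, 94.0]
force: [0.1, -0.1, -3.3]
grip_width: 0.0694
```

```bash
python3 - <<'E'
from h import *
snap('wrist','w3');snap('side','s3');o=env.get_obs();print(o['tool_pos'],o['tool_rot'],o['force'])
s=np.load('pics/s3.npz')['im'];cv2.imwrite('pics/s3c.png',cv2.resize(s[55:205,175:295],None,fx=4,fy=4,interpolation=cv2.INTER_CUBIC)[:,:,::-1])
E
```

```text
[0.52355775 0.30128399 0.40820632] [ 1.79960706e+02 -2.81701767e-02  9.40092476e+01] [-0.22429862 -0.32341251 -4.39784263]
```

View pics/w3.png

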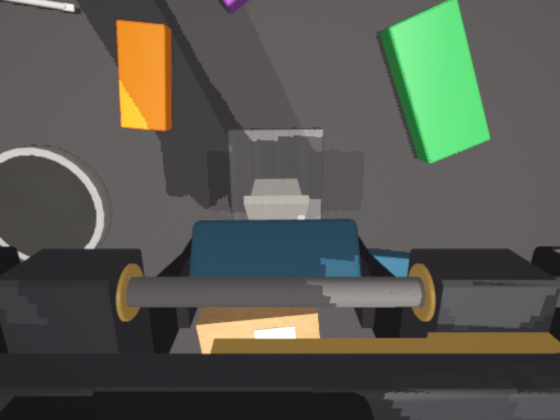

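View pics/s3c.png

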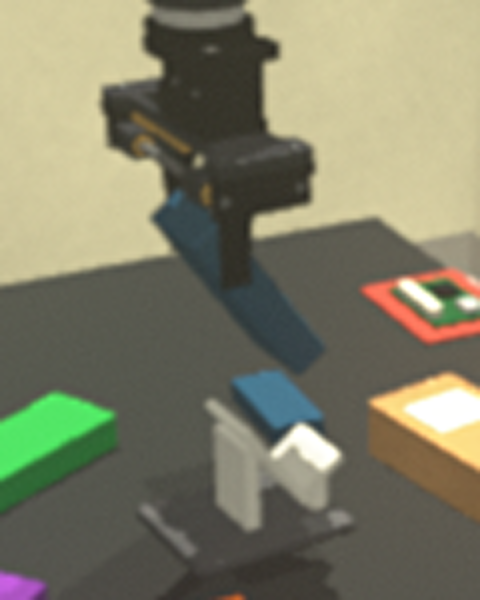

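The handset is held at its 35° lean and the rest is empty. Its force reads about 4 N, as expected. I carry it over to the pad.

>>> carry_out(increments=[[0,-0.01,0.015,0,1],[-0.001,-0.03,0.02,0,1],[-0.002,-0.06,0.02,0,1],[-0.003,-0.09,0.02,0,1],[-0.004,-0.12,0.02,0,1],[-0.005,-0.15,0.02,0,1],[-0.006,-0.18,0.01,0,1],[-0.007,-0.21,-0.01,0,1],[-0.0075,-0.24,-0.03,0,1],[-0.0075,-0.265,-0.06,0,1],[-0.0075,-0.2795,-0.085,0,1],[-0.0075,-0.2795,-0.1,0,1],[-0.0075,-0.2795,-0.105,0,1],[-0.0075,-0.2795,-0.105,0,1]])

```text
time_s: 5.6
tool_pos: [0.5156, 0.0209, 0.3028]
tool_rot: [-180.0, -0.0, 94.0]
force: [0.7, 1.4, -3.5]
grip_width: 0.0696
```

```bash
cat > look.py <<'E'
from h import *
import sys
t=sys.argv[1]
o=env.get_obs();snap('side','s'+t);snap('wrist','w'+t);print(o['time_s'],o['tool_pos'],o['tool_rot'],o['force'],o['wrist_torque'],o['grip_width'])
s=np.load('pics/s%s.npz'%t)['im'];x0,x1,y0,y1=map(int,sys.argv[2:6])
cv2.imwrite('pics/s%sc.png'%t,cv2.resize(s[y0:y1,x0:x1],None,fx=4,fy=4,interpolation=cv2.INTER_CUBIC)[:,:,::-1])
E
python3 look.py 4 220 360 100 245
```

```text
5.6 [0.51555478 0.02090258 0.3027518 ] [-1.79953838e+02 -1.25508670e-03  9.39567333e+01] [ 0.67477057  1.4267216  -3.45368431] [0.01538178 0.11755052 0.05479262] 0.06963576694456736
```

View pics/s4c.png

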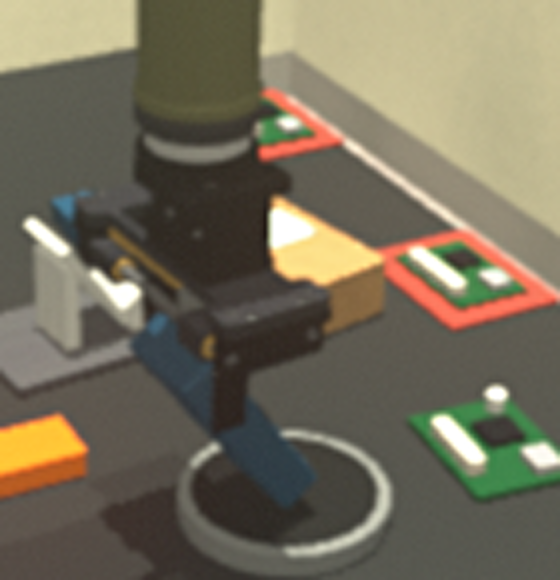

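The handset now hangs at 35° over the pad, still about 10 mm clear of it. I lower it gently to contact.

>>> carry_out(increments=[[0,0,-0.003,0,1],[0,0,-0.006,0,1],[0,0,-0.008,0,1],[0,0,-0.009,0,1],[0,0,-0.01,0,1],[0,0,-0.01,0,1]])

```text
time_s: 6.3
tool_pos: [0.516, 0.0218, 0.2928]
tool_rot: [-180.0, -0.0, 94.0]
force: [-0.8, -0.4, -3.8]
grip_width: 0.07
```

>>> carry_out(increments=[[0,0,-0.001,0,1],[0,0,-0.002,0,1],[0,0,-0.002,0,1]])

```text
time_s: 6.6
tool_pos: [0.5161, 0.0217, 0.2924]
tool_rot: [180.0, -0.0, 94.0]
force: [-5.1, -0.6, 6.7]
grip_width: 0.0699
```

Contact shows (Fz went from −4 to +7 N). I ease the grip so the pads can act as a pivot, and swing the handset up about its lower back edge, stopping halfway to check.

>>> carry_out(increments=[[0,0,0,0,1],[0,0,0,0,1],[0.005,0.0003,0.0022,0,1],[0.0096,0.0007,0.0044,0,1],[0.0146,0.001,0.0062,0,1],[0.0195,0.0014,0.008,0,1],[0.0246,0.0017,0.0094,0,1],[0.0297,0.0021,0.0107,0,1],[0.035,0.0024,0.0116,0,1],[0.035,0.0024,0.0116,0,1]], grip_force=10)

```text
time_s: 7.6
tool_pos: [0.5518, 0.0243, 0.3025]
tool_rot: [180.0, 0.0, 94.0]
force: [-0.3, 0.6, -4.1]
grip_width: 0.0698
```

```bash
python3 look.py 5 220 360 100 245
```

```text
7.6 [0.55176926 0.02425122 0.30249503] [1.79957297e+02 9.84469715e-03 9.40125183e+01] [-0.25853026  0.61654483 -4.09718976] [-0.02398135  0.0956086  -0.0189404 ] 0.06984610163250077
```

View pics/s5c.png

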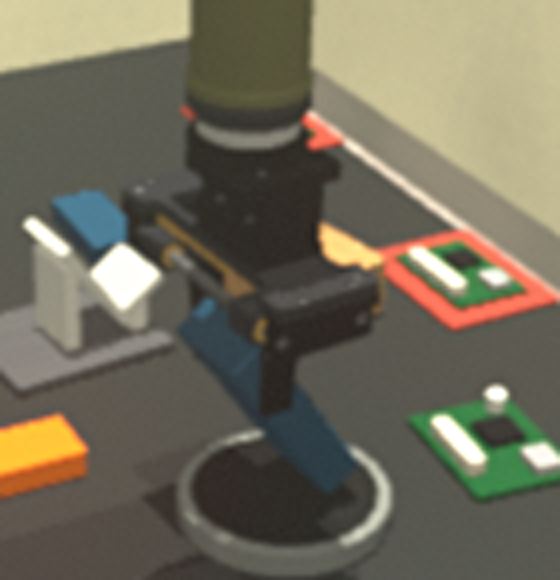

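It did not pivot: the edge slid on the pad and the handset is still at about 35°. The pad's friction is too low for that lever arm. The grip is well above the centre of mass, so I hold it just clear of the final spot and relax the grip in steps, letting gravity swing it upright. The wrist torque (now about 0.10 N m) will show the swing.

>>> carry_out(increments=[[0.006,0.0004,0.005,0,1],[0.014,0.001,0.006,0,1],[0.024,0.0017,0.006,0,1],[0.034,0.0024,0.006,0,1],[0.0365,0.0026,0.006,0,1],[0.0365,0.0026,0.006,0,1],[0.0365,0.0026,0.006,0,1],[0.0365,0.0026,0.006,0,1]], grip_force=7)

```text
time_s: 8.5
tool_pos: [0.5872, 0.0267, 0.3082]
tool_rot: [-180.0, -0.0, 94.0]
force: [-0.1, 0.9, -4.1]
grip_width: 0.07
```

```bash
python3 look.py 6 220 360 100 245
```

```text
8.5 [0.58720885 0.0266794  0.30822484] [-1.79967834e+02 -6.84352709e-03  9.40055211e+01] [-0.12193323  0.92758992 -4.11866891] [ 0.00089688  0.12036014 -0.03527381] 0.06999844997257079
```

View pics/s6c.png

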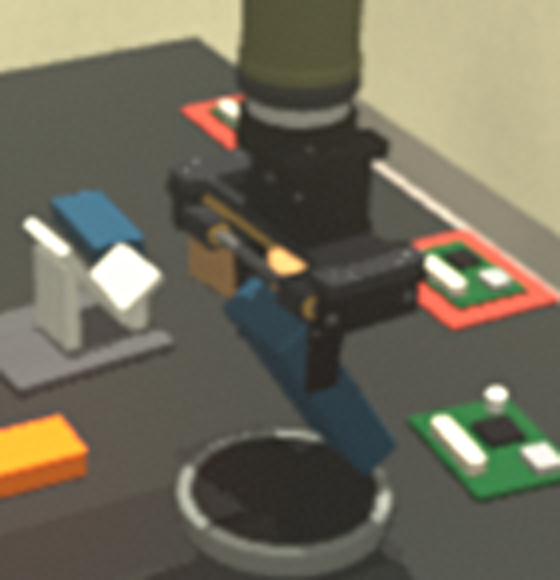

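>>> carry_out(increments=[[0,0,0,0,1],[0,0,0,0,1],[0,0,0,0,1]], grip_force=5)

```text
time_s: 8.9
tool_pos: [0.5875, 0.0267, 0.3085]
tool_rot: [180.0, -0.0, 94.0]
force: [-0.5, 0.2, -3.7]
grip_width: 0.0699
```

```bash
python3 look.py 7 220 360 100 245
```

```text
8.9 [0.58745002 0.02674858 0.30845044] [ 1.79993883e+02 -9.05088082e-03  9.40096544e+01] [-0.49595025  0.24352983 -3.74497253] [ 0.00990313  0.09924523 -0.00657151] 0.06985983323318722
```

View pics/s7c.png

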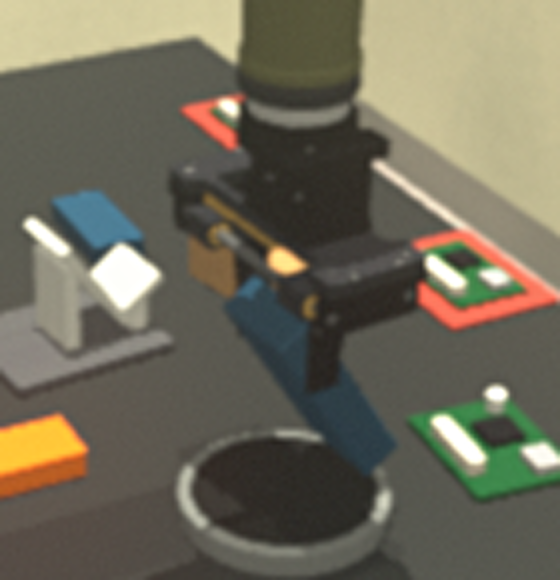

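>>> carry_out(increments=[[0,0,0,0,1],[0,0,0,0,1],[0,0,0,0,1]], grip_force=4)

```text
time_s: 9.3
tool_pos: [0.5875, 0.0268, 0.3084]
tool_rot: [-180.0, -0.0, 94.0]
force: [-1.1, -0.8, -2.4]
grip_width: 0.0698
```

```bash
python3 look.py 8 220 360 100 245
```

```text
9.3 [0.58746453 0.02675433 0.30842264] [-1.79989422e+02 -3.85961190e-03  9.40132799e+01] [-1.06034387 -0.84273701 -2.40629044] [ 0.03105415  0.18124176 -0.01782255] 0.0697698394140556
```

View pics/s8c.png

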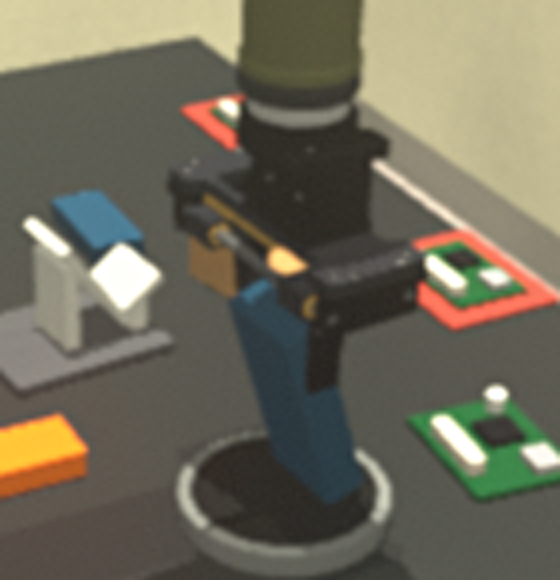

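The handset is swinging: it leans roughly 15–20° now and its edge seems to touch the pad. I give it a few more rows and look again.

>>> carry_out(increments=[[0,0,0.001,0,1],[0,0,0.002,0,1],[0,0,0.003,0,1],[0,0,0.003,0,1]], grip_force=4)

```text
time_s: 9.8
tool_pos: [0.5876, 0.0268, 0.3116]
tool_rot: [180.0, -0.0, 94.0]
force: [0.9, -0.3, -4.4]
grip_width: 0.0699
```

```bash
python3 look.py 9 220 360 100 245
```

```text
9.8 [0.58760956 0.02677297 0.31161991] [ 1.79972424e+02 -5.47482690e-03  9.40139105e+01] [ 0.906332   -0.29793946 -4.36313802] [0.0919418  0.12880451 0.04234446] 0.0698816066240607
```

View pics/s9c.png

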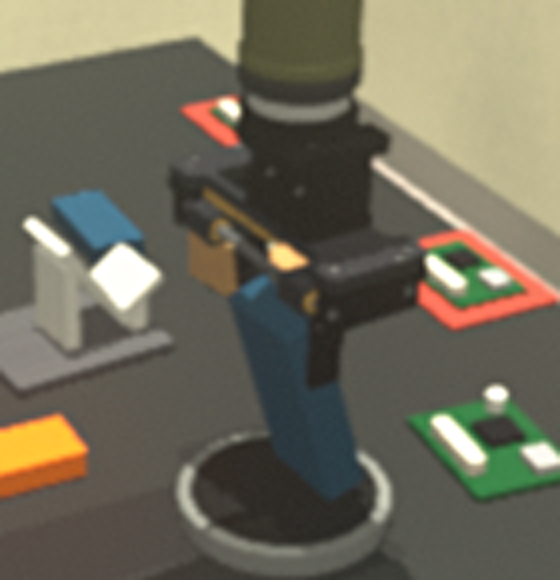

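View pics/w9.png

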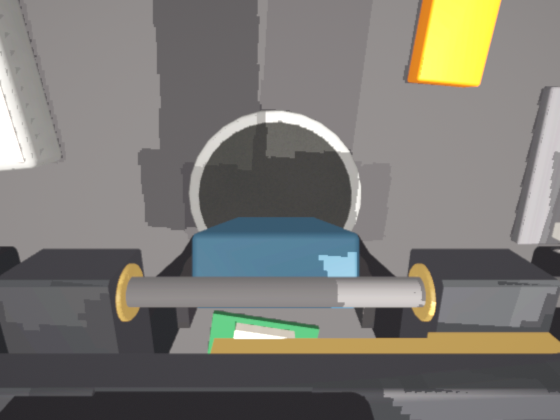

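```bash
cat > tilt.py <<'E'
from h import *
import sys
t=sys.argv[1]
im,P,d=world('side','s'+t)
hsv=cv2.cvtColor(im,cv2.COLOR_RGB2HSV)
b=(hsv[...,0]>92)&(hsv[...,0]<125)&(hsv[...,1]>60)&(P[...,0]>.45)&(P[...,0]<.7)&(abs(P[...,1]-.027)<.06)&(P[...,2]>.022)&(P[...,2]<.2)
q=P[b];y=np.radians(4);s=(q[:,0]-.588)*np.cos(y)+(q[:,1]-.0265)*np.sin(y);w=-(q[:,0]-.588)*np.sin(y)+(q[:,1]-.0265)*np.cos(y)
print(len(q),'w',np.percentile(w,[2,50,98]).round(4),'z',np.percentile(q[:,2],[1,99]).round(4))
for z0 in np.arange(.025,.19,.012):
    m=abs(q[:,2]-z0)<.006
    if m.sum()>3: print(z0.round(3),m.sum(),np.percentile(s[m],[3,50,97]).round(4))
cv2.imwrite('pics/t%s.png'%t,cv2.resize((im*b[...,None])[100:245,220:360],None,fx=5,fy=4)[:,:,::-1])
E
python3 tilt.py 9;python3 tilt.py 8
```

```text
809 w [-0.0358 -0.0234  0.0281] z [0.0317 0.1748]
0.025 5 [0.0151 0.0214 0.0304]
0.037 58 [0.0104 0.0155 0.0413]
0.049 58 [0.0074 0.0108 0.0374]
0.061 61 [0.004  0.0084 0.0323]
0.073 63 [-0.0002  0.0042  0.031 ]
0.085 62 [-0.004   0.0014  0.0273]
0.097 68 [-0.0072 -0.0035  0.0229]
0.109 68 [-0.0112 -0.0047  0.0198]
0.121 51 [-0.0143 -0.0116  0.0134]
0.133 42 [-0.0188 -0.0165 -0.0128]
0.145 44 [-0.0225 -0.0198 -0.0108]
0.157 53 [-0.0261 -0.0237 -0.0099]
0.169 170 [-0.0276 -0.0166 -0.0024]
0.181 6 [-0.0072 -0.004  -0.0014]
807 w [-0.0359 -0.0223  0.0289] z [0.0285 0.1717]
0.025 20 [0.0131 0.0188 0.0362]
0.037 57 [0.0096 0.0145 0.0406]
0.049 61 [0.006  0.0101 0.0361]
0.061 59 [0.0021 0.0063 0.0311]
0.073 63 [-0.001   0.0022  0.0311]
0.085 65 [-0.0058 -0.0001  0.0266]
0.097 63 [-0.009  -0.0033  0.0219]
0.109 67 [-0.0122 -0.0085  0.0185]
0.121 50 [-0.016  -0.0133  0.012 ]
0.133 48 [-0.0204 -0.0176 -0.0119]
0.145 42 [-0.0236 -0.0218 -0.0124]
0.157 59 [-0.0274 -0.0244 -0.0121]
0.169 153 [-0.027  -0.0148 -0.0009]
```

The side depth gives a lean of about 17°, with the lower edge about 7 mm above the pad. At this lean the pad only needs a friction of about 0.1 to pivot the handset. I shift back 28 mm, touch down, then push the top forward about 36 mm.

>>> carry_out(increments=[[-0.005,-0.0003,0,0,1],[-0.012,-0.0008,0,0,1],[-0.02,-0.0014,0,0,1],[-0.026,-0.0018,0,0,1],[-0.028,-0.002,-0.001,0,1],[-0.028,-0.002,-0.003,0,1],[-0.028,-0.002,-0.005,0,1],[-0.028,-0.002,-0.007,0,1],[-0.028,-0.002,-0.008,0,1],[-0.028,-0.002,-0.008,0,1]], grip_force=5.5)

```text
time_s: 10.9
tool_pos: [0.561, 0.0248, 0.3058]
tool_rot: [179.7, -0.0, 94.0]
force: [-0.7, -0.1, 7.2]
grip_width: 0.0699
```

```bash
python3 look.py 10 220 360 100 245; python3 tilt.py 10
```

```text
10.9 [0.56097197 0.02484392 0.30581412] [ 1.79711678e+02 -3.29096918e-02  9.40144568e+01] [-0.69248994 -0.09298974  7.23052364] [0.01320534 0.21869643 0.02643437] 0.06986752582606393
730 w [-0.0356 -0.0279  0.0268] z [0.0296 0.1718]
0.025 16 [-0.0147 -0.0058  0.0141]
0.037 57 [-0.0178 -0.0141  0.0117]
0.049 61 [-0.0219 -0.0172  0.0093]
0.061 59 [-0.0253 -0.0204  0.0039]
0.073 66 [-0.0285 -0.0243  0.0023]
0.085 52 [-0.033  -0.0239 -0.0025]
0.097 73 [-0.0353 -0.0294 -0.005 ]
0.109 58 [-0.0396 -0.0324 -0.0085]
0.121 37 [-0.0434 -0.0401 -0.0275]
0.133 35 [-0.0461 -0.0438 -0.0361]
0.145 35 [-0.0495 -0.0477 -0.0376]
0.157 42 [-0.0528 -0.0483 -0.0368]
0.169 138 [-0.0529 -0.043  -0.0296]
```

View pics/s10c.png

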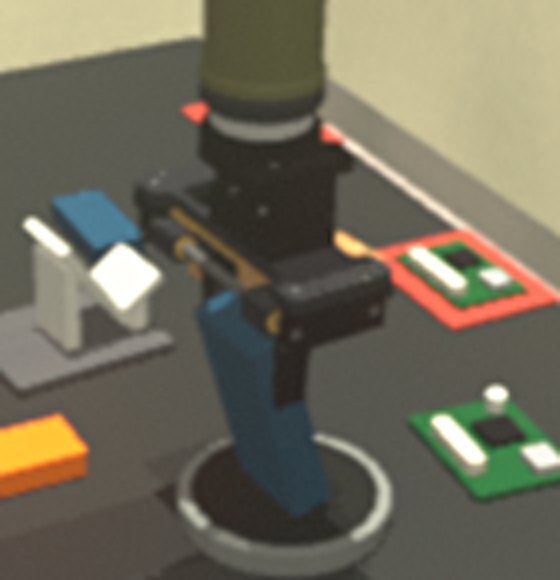

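>>> carry_out(increments=[[0.003,0.0002,0.0,0,1],[0.006,0.0004,0.0002,0,1],[0.009,0.0006,0.0003,0,1],[0.012,0.0008,0.0004,0,1],[0.015,0.001,0.0005,0,1],[0.018,0.0013,0.0005,0,1],[0.018,0.0013,0.0005,0,1]])

```text
time_s: 11.7
tool_pos: [0.5784, 0.0262, 0.3044]
tool_rot: [179.9, -0.0, 94.0]
force: [0.6, -0.1, 5.2]
grip_width: 0.07
```

```bash
python3 look.py 11 220 360 100 245; python3 tilt.py 11
```

```text
11.7 [0.57835935 0.02620381 0.30443201] [ 1.79882146e+02 -5.10583380e-03  9.40165423e+01] [ 0.55684233 -0.14102427  5.21613513] [ 0.16106241 -0.09135041  0.00392339] 0.06997542095205667
809 w [-0.0356 -0.0238  0.0259] z [0.0273 0.1724]
0.025 23 [-0.0136 -0.009   0.0122]
0.037 69 [-0.0164 -0.0129  0.0139]
0.049 65 [-0.018  -0.0152  0.0115]
0.061 73 [-0.0198 -0.0173  0.0082]
0.073 65 [-0.0219 -0.019   0.0077]
0.085 68 [-0.0234 -0.0204  0.0047]
0.097 67 [-0.0251 -0.0215  0.0028]
0.109 66 [-0.0274 -0.0234  0.0018]
0.121 48 [-0.0289 -0.0267 -0.0082]
0.133 43 [-0.0307 -0.0284 -0.0211]
0.145 44 [-0.0329 -0.0306 -0.0207]
0.157 43 [-0.0346 -0.0319 -0.0207]
0.169 134 [-0.0347 -0.0265 -0.0132]
```

View pics/s11c.png

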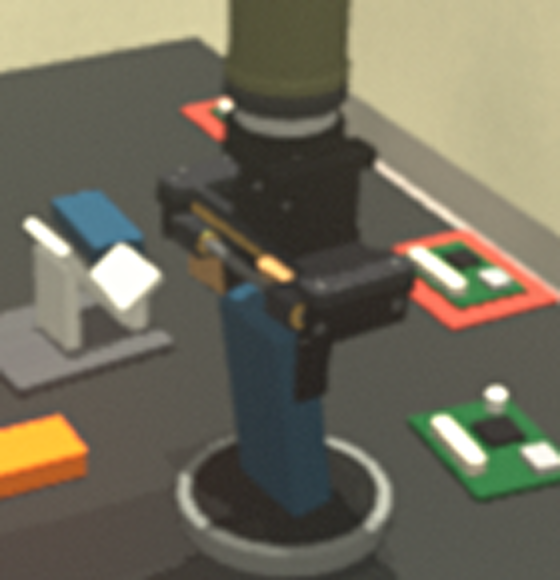

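The pivot works: the lean is now about 8° and the lower edge has not moved. I do the second half.

>>> carry_out(increments=[[0.003,0.0002,-0.0001,0,1],[0.006,0.0004,-0.0003,0,1],[0.009,0.0006,-0.0006,0,1],[0.012,0.0008,-0.001,0,1],[0.015,0.001,-0.0015,0,1],[0.0175,0.0012,-0.002,0,1],[0.0175,0.0012,-0.002,0,1]])

```text
time_s: 12.5
tool_pos: [0.5954, 0.0274, 0.3015]
tool_rot: [180.0, 0.0, 94.0]
force: [0.9, -0.0, 1.4]
grip_width: 0.07
```

```bash
python3 look.py 12 220 360 100 245; python3 tilt.py 12
```

```text
12.5 [0.5953671  0.02735845 0.30153718] [1.79982268e+02 2.96117682e-03 9.40106114e+01] [ 0.94354418 -0.00452781  1.44252226] [ 0.25612343 -0.22685462 -0.00916184] 0.07004291545352917
870 w [-0.0356 -0.0211  0.028 ] z [0.0272 0.1719]
0.025 40 [-0.0128 -0.0099  0.016 ]
0.037 69 [-0.0141 -0.011   0.0171]
0.049 77 [-0.014  -0.0111  0.0145]
0.061 78 [-0.0141 -0.0116  0.0144]
0.073 76 [-0.0145 -0.0117  0.0132]
0.085 77 [-0.0153 -0.0121  0.0121]
0.097 80 [-0.0148 -0.012   0.0124]
0.109 76 [-0.0151 -0.0127  0.0119]
0.121 54 [-0.0156 -0.0133 -0.0036]
0.133 55 [-0.0159 -0.0135 -0.0045]
0.145 53 [-0.016  -0.0137 -0.0018]
0.157 40 [-0.016  -0.0132 -0.0025]
0.169 95 [-0.0163 -0.0093  0.0022]
```

View pics/s12c.png

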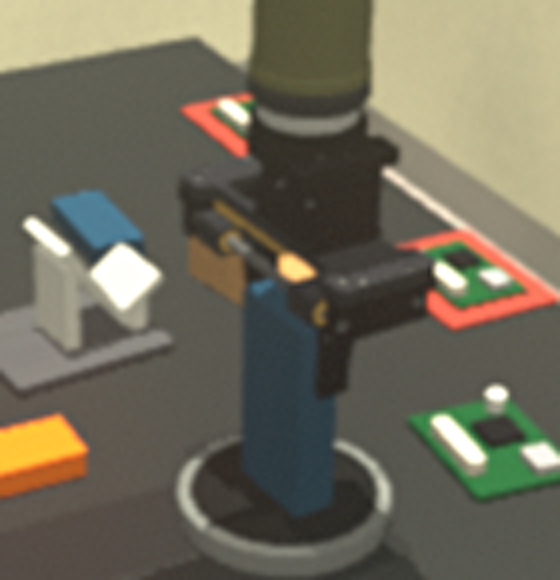

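The handset is upright to within about 1° and bearing on the pad. I nudge it 1 mm, open the jaws, pause, and rise straight up.

>>> carry_out(increments=[[0.001,0,0,0,1],[0.0015,0,-0.0003,0,1],[0.0015,0,0,0,-1],[0.0015,0,0,0,-1],[0.0015,0,0,0,-1],[0.0015,0,0,0,-1],[0.0015,0,0,0,-1],[0.0015,0,0,0,-1],[0.0015,0,0.01,0,-1],[0.0015,0,0.03,0,-1],[0.0015,0,0.06,0,-1],[0.0015,0,0.1,0,-1],[0.0015,0,0.13,0,-1],[0.0015,0,0.13,0,-1]])

```text
time_s: 14.0
tool_pos: [0.5975, 0.0269, 0.4382]
tool_rot: [179.4, -0.1, 94.0]
force: [-0.4, 0.3, 0.9]
grip_width: 0.087
```

```bash
python3 look.py 13 220 360 100 245; python3 tilt.py 13;python3 - <<'E'
from h import *
snap('top','top13')
im,P,d=world('top','top13')
m=(P[...,2]>.15)&(P[...,2]<.19)&(abs(P[...,0]-.6)<.08)&(abs(P[...,1]-.027)<.08)
print(m.sum(),cv2.minAreaRect(P[m][:,:2].astype(np.float32)*1000),np.median(P[m],0))
E
```

```text
14.0 [0.59750611 0.02687382 0.43818055] [ 1.79428883e+02 -5.66962398e-02  9.39965219e+01] [-0.39613841  0.3270609   0.89378581] [ 0.03992013 -0.01944736 -0.00299921] 0.08697574338846956
356 w [-0.0357 -0.0317  0.0266] z [0.025  0.1722]
0.025 27 [-0.0116 -0.0027  0.0166]
0.037 69 [-0.0137 -0.0105  0.0155]
0.049 59 [-0.0136 -0.0086  0.016 ]
0.061 41 [-0.0117 -0.0047  0.0163]
0.073 44 [-0.0129 -0.002   0.0144]
0.085 36 [-0.0114  0.0019  0.0149]
0.097 24 [-0.0115 -0.0006  0.0143]
0.109 7 [-0.0068  0.0001  0.0092]
0.169 49 [-0.0092  0.0043  0.016 ]
0 ((0.0, 0.0), (0.0, 0.0), 0.0) [nan nan nan]
  return _methods._mean(a, axis=axis, dtype=dtype,
  ret = um.true_divide(
```

View pics/s13c.png

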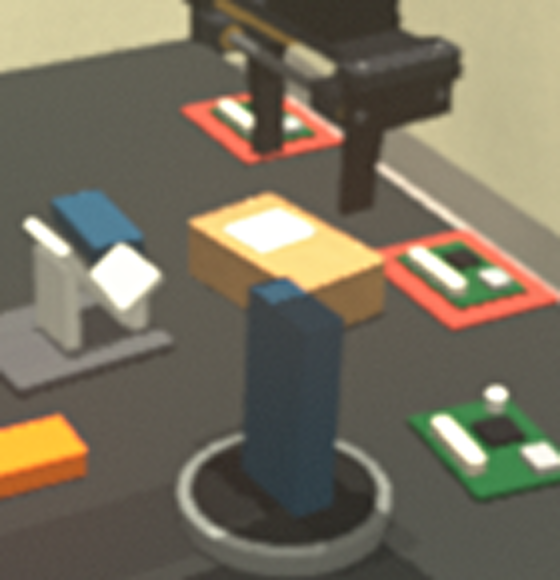

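View pics/w13.png

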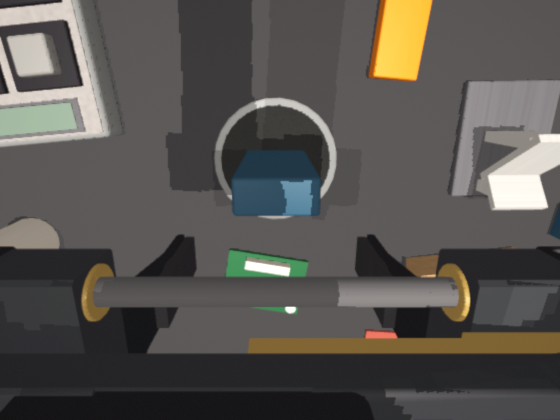

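The handset stands alone, upright, inside the pad ring: side depth puts its footprint about −14 to +17 mm by ±35 mm from the pad centre. Now I shut the jaws and move above the bar key at (0.426, −0.317).

>>> carry_out(increments=[[-0.015,-0.03,0,0.5,1],[-0.03,-0.06,0,1,1],[-0.045,-0.09,0,1.5,1],[-0.06,-0.12,0,2,1],[-0.075,-0.15,0,2.5,1],[-0.09,-0.18,0,3,1],[-0.105,-0.21,0,3.5,1],[-0.12,-0.24,0,4,1],[-0.135,-0.27,0,4.5,1],[-0.15,-0.3,0,4.7,1],[-0.162,-0.325,0,4.7,1],[-0.1715,-0.344,0,4.7,1],[-0.1715,-0.344,-0.05,4.7,1],[-0.1715,-0.344,-0.1,4.7,1],[-0.1715,-0.344,-0.13,4.7,1],[-0.1715,-0.344,-0.14,4.7,1],[-0.1715,-0.344,-0.14,4.7,1],[-0.1715,-0.344,-0.14,4.7,1]], grip_force=20)

```text
time_s: 15.95
tool_pos: [0.4255, -0.3171, 0.2931]
tool_rot: [179.9, 0.1, 98.7]
force: [0.2, -0.2, 0.7]
grip_width: 0.0005
```

```bash
python3 look.py 14 240 390 170 355; python3 - <<'E'
from h import *
print(env.get_obs()['qpos'].round(1),env.get_obs()['grip_width'])
E
```

```text
15.95 [ 0.42552653 -0.31712877  0.29307593] [1.79931373e+02 6.35462915e-02 9.87145447e+01] [ 0.20449666 -0.17060315  0.72957478] [0.03853633 0.02346116 0.07063724] 0.00045374559798773986
[ -2.   10.   39.4 109.2  -7.2  63.1 138.9] 0.00054492393349332
```

View pics/s14c.png

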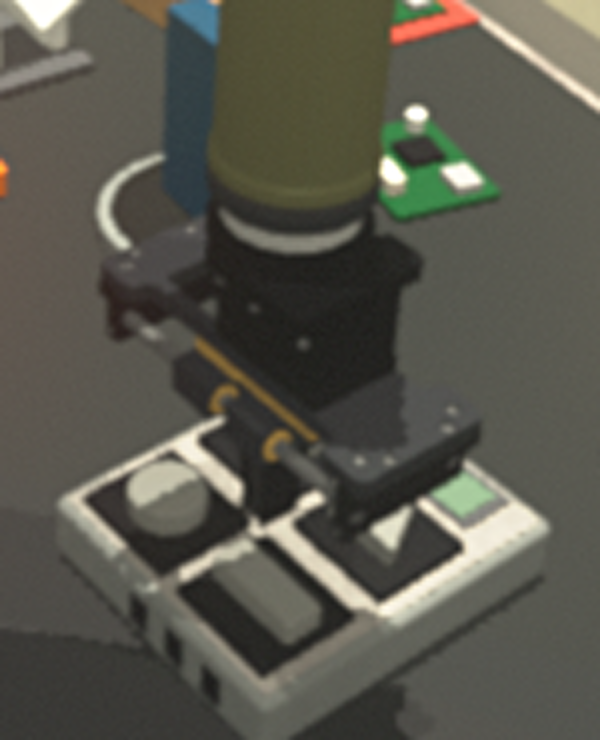

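View pics/w14.png

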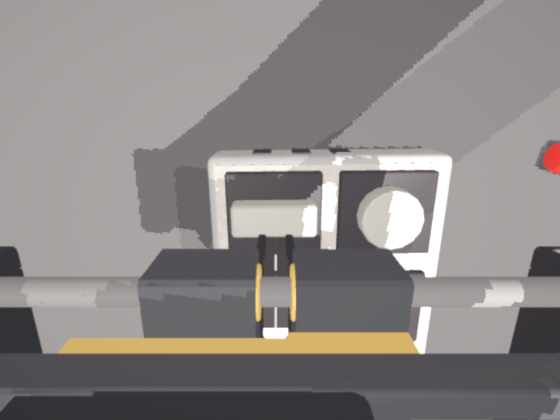

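The closed tips line up laterally with the bar key at wrist pixel (274,219). I check key centres with wrist rays.

```bash
python3 - <<'E'
from h import *
print('bar',wray('w14',274.5,219.5,.062).round(4),'round',wray('w14',391,218,.062).round(4))
print(env.get_obs()['tool_pos'])
E
```

```text
bar [ 0.4255 -0.3178  0.062 ] round [ 0.4123 -0.2397  0.062 ]
[ 0.42574082 -0.31727711  0.29376824]
```

>>> carry_out(increments=[[0,0,-0.02,0,1],[0,0,-0.038,0,1],[0,0,-0.046,0,1],[0,0,-0.05,0,1],[0,0,-0.053,0,1],[0,0,-0.056,0,1],[0,0,-0.057,0,1],[0,0,-0.057,0,1]])

```text
time_s: 16.85
tool_pos: [0.4252, -0.3171, 0.2374]
tool_rot: [179.9, -0.1, 98.7]
force: [-5.9, 5.0, 17.3]
grip_width: 0.0003
```

Fz is 17 N, well above the 5 N spring, with the tip at 55 mm: the key is on its stop. I press 1 mm further to be sure, then release.

>>> carry_out(increments=[[0,0,-0.001,0,1],[0,0,-0.001,0,1],[0,0,-0.001,0,1]])

```text
time_s: 17.15
tool_pos: [0.4252, -0.3171, 0.2373]
tool_rot: [179.9, -0.1, 98.7]
force: [-8.7, 6.0, 24.3]
grip_width: 0.0003
```

>>> carry_out(increments=[[0,0,0.01,0,1],[0,0,0.03,0,1],[0,0,0.05,0,1],[0,0,0.05,0,1],[0,0,0.05,0,1]])

```text
time_s: 17.65
tool_pos: [0.4253, -0.3169, 0.2843]
tool_rot: [179.9, 0.0, 98.7]
force: [0.4, 0.9, -1.0]
grip_width: 0.0005
```

```bash
cat > keys.py <<'E'
from h import *
import sys
t='k'+sys.argv[1]
o=env.get_obs();snap('side','s'+t);print(o['time_s'],o['tool_pos'],o['force'])
im,P,d=world('side','s'+t)
for n,x,y in(('bar',.426,-.317),('round',.413,-.237),('square',.4915,-.224),('tri',.505,-.3053)):
    m=(np.hypot(P[...,0]-x,P[...,1]-y)<.010)&(P[...,2]<.075)&(P[...,2]>.03)
    print(n,m.sum(),np.median(P[m][:,2]) if m.any() else None)
E
python3 keys.py 1
```

```text
17.65 [ 0.42525966 -0.31687954  0.28426051] [ 0.39368822  0.90374553 -1.04250997]
bar 63 0.06200599331890211
round 46 0.0622632222647162
square 0 None
tri 0 None
```

The stop is confirmed: force rose to 24 N with no further travel. The bar key is back at 62.0 mm. Next is the round key.

>>> carry_out(increments=[[-0.004,0.025,0,0,1],[-0.008,0.052,0,0,1],[-0.0125,0.079,0,0,1],[-0.0125,0.079,0,0,1],[-0.0125,0.079,-0.015,0,1],[-0.0125,0.079,-0.03,0,1],[-0.0125,0.079,-0.038,0,1],[-0.0125,0.079,-0.042,0,1],[-0.0125,0.079,-0.045,0,1],[-0.0125,0.079,-0.048,0,1],[-0.0125,0.079,-0.0495,0,1],[-0.0125,0.079,-0.0495,0,1],[-0.0125,0.079,-0.0495,0,1]])

```text
time_s: 19.0
tool_pos: [0.4123, -0.2385, 0.2372]
tool_rot: [-179.9, -0.1, 98.7]
force: [-11.4, 4.2, 27.5]
grip_width: 0.0006
```

>>> carry_out(increments=[[0,0,-0.0005,0,1],[0,0,-0.0005,0,1]])

```text
time_s: 19.2
tool_pos: [0.4122, -0.2386, 0.2371]
tool_rot: [-179.9, -0.2, 98.7]
force: [-13.1, 5.0, 31.5]
grip_width: 0.0001
```

>>> carry_out(increments=[[0,0,0.01,0,1],[0,0,0.03,0,1],[0,0,0.05,0,1],[0,0,0.05,0,1],[0,0,0.05,0,1]])

```text
time_s: 19.7
tool_pos: [0.4128, -0.2378, 0.2842]
tool_rot: [179.9, 0.0, 98.7]
force: [0.4, -0.0, -0.6]
grip_width: 0.0006
```

```bash
python3 keys.py 2
```

```text
19.7 [ 0.41280195 -0.23784219  0.28415394] [ 0.36167831 -0.0095247  -0.55158766]
bar 62 0.06205876017324691
round 46 0.062130164734377935
square 23 0.0623346819372711
tri 47 0.06228586054855001
```

The round key reached the same stop and all caps are back at 62 mm. Next is the square key at (0.4915, −0.2245).

>>> carry_out(increments=[[0.026,0.004,0,0,1],[0.052,0.009,0,0,1],[0.0785,0.0135,0,0,1],[0.0785,0.0135,0,0,1],[0.0785,0.0135,-0.015,0,1],[0.0785,0.0135,-0.03,0,1],[0.0785,0.0135,-0.038,0,1],[0.0785,0.0135,-0.042,0,1],[0.0785,0.0135,-0.045,0,1],[0.0785,0.0135,-0.048,0,1],[0.0785,0.0135,-0.049,0,1],[0.0785,0.0135,-0.049,0,1],[0.0785,0.0135,-0.049,0,1]])

```text
time_s: 21.05
tool_pos: [0.4904, -0.2248, 0.2374]
tool_rot: [-180.0, -0.1, 98.7]
force: [-10.1, 3.5, 21.5]
grip_width: 0.0003
```

>>> carry_out(increments=[[0,0,-0.0005,0,1],[0,0,-0.0005,0,1]])

```text
time_s: 21.25
tool_pos: [0.4903, -0.2249, 0.2373]
tool_rot: [-180.0, -0.1, 98.7]
force: [-12.2, 3.8, 24.9]
grip_width: 0.0006
```

>>> carry_out(increments=[[0,0,0.01,0,1],[0,0,0.03,0,1],[0,0,0.06,0,1],[0,0,0.1,0,1],[0,0,0.15,0,1],[0,0,0.15,0,1],[0,0,0.15,0,1],[0,0,0.15,0,1]])

```text
time_s: 22.05
tool_pos: [0.4908, -0.224, 0.3835]
tool_rot: [-180.0, -0.0, 98.7]
force: [-0.3, 0.2, 0.2]
grip_width: 0.0001
```

```bash
python3 keys.py 3; python3 - <<'E'
from h import *
snap('top','top20')
im,P,d=world('top','top20')
m=(P[...,2]>.15)&(P[...,2]<.19)&(abs(P[...,0]-.6)<.08)&(abs(P[...,1]-.027)<.08)
print(m.sum(),cv2.minAreaRect(P[m][:,:2].astype(np.float32)*1000) if m.any() else '')
E
```

```text
22.05 [ 0.49077418 -0.22395921  0.38346102] [-0.31929344  0.22575716  0.19751602]
bar 63 0.06244636031265993
round 49 0.06261000743305889
square 41 0.06222499837446849
tri 47 0.06245645773040043
387 ((590.44384765625, 27.197704315185547), (33.116275787353516, 69.69012451171875), 3.639672040939331)
```

View pics/top20.png

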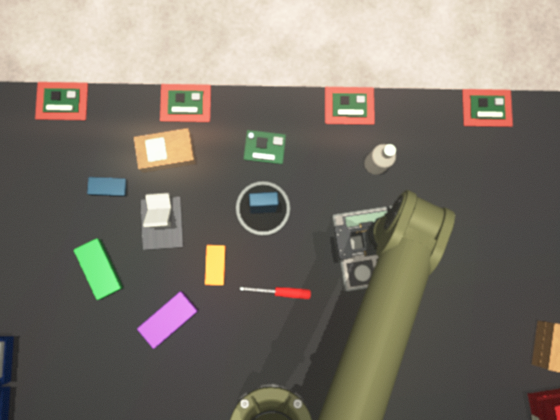

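View pics/sk3.png

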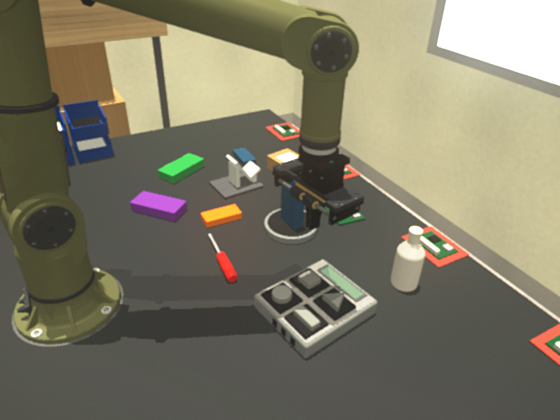

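All is in order. The handset's top end reads as a 33 × 70 mm rectangle centred at (0.590, 0.027), within 3 mm of the pad centre. All keys are up, the bystanders are where they were, and the arm is clear. I hand the job in.

```bash
python3 -c "
from cell import env
env.sign_off()"
```

```text
the job is handed in; nothing more can be done
```

The handset is standing upright on the test pad, released. After that I pressed the bar, round and square keys in that order, and the job is handed in at about 22 s of the 51 s allowed.

- **Handset:** My first try at pivoting it on its lower edge failed because the edge slid on the pad. I then eased the grip so it swung down to about 17°, and pivoted it the rest of the way against the pad. The last top view shows its top end as 33 × 70 mm, centred within about 3 mm of the pad centre, so it is wholly on the pad.
- **Keys:** Each key went down to its hard stop; extra push raised the force (24–32 N) without more travel. The bar and round keys read back up at about 62 mm before I pressed the next, and all four read about 62 mm at the end. I never pressed the triangular key.
- **Other things on the bench:** The bystanders look unmoved in the last top view, and the arm was clear of everything. None of my final checks disagreed.

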